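Set the hold-down stop of the pasta cutter with a setting bar

TASK

Set the hold-down stop over the pasta cutter's feed plate: slide the red-tabbed 12 mm setting bar in from the front under the stop's foot, and turn the stop screw clockwise with the orange square-tipped driver only until the foot just nips the bar, so that it drags lightly (about 3 to 7 N of foot pressure, never as much as 20 N). Put the driver back in its hole in the wooden stand, then draw the bar out flat along the plate, towards the front, feeling that light drag, until it is clear of the foot, and leave it lying there on the plate, with everything else on the counter left alone.

Things in the scene. Friction and masses are not known exactly. Their poses are not given: they have to be found in the camera images.
- cutter: pasta cutter fixed to the counter, white cheeks 120 mm high. Origin at counter height, z up; its front (feed side) faces its own -x. Level steel feed plate, top 45 mm above the counter, from x = -170 mm (front edge) to +40 mm, 176 mm wide about y = 0; side lips 8 mm high at y = +-88 mm. Cheeks and rollers begin at x = +40 mm, crank at +y
- stop_bridge: fixed bridge over the feed plate: posts 16 mm thick at its y = +-72 mm, cross bar 24 mm wide, 84 to 104 mm above the counter. Origin at counter height on the screw's axis, axes as the cutter's. Right-hand quick thread: clockwise from above lowers the screw, 12 mm per turn (1.91 mm per rad), against 0.06 N m friction; it stays where left and needs no pressing down
- stop_screw: the stop screw: square steel head 28 x 28 x 18 mm on a 36 mm flange. Origin at the centre of the head's flat top, about 134 mm above the counter, z up. Recess in the top: 11.4 mm square, 14 mm deep, straight walls (the chamfer is only drawn), sides along its own x and y; any quarter turn fits. Below the bridge it carries the black rubber foot, 40 mm across, which turns with it
- under_stop (a point): point on the feed plate straight below the screw and foot. At the start the foot hangs 1.7 to 6 mm clear above a 12 mm bar lying here; how far it hangs below the head differs by up to 3.5 mm and is not measured: touching must be felt. Past touching the cushioned foot yields: 20 to 30 N more per rad turned; its rubbing adds 0.005 to 0.01 N m of turning torque per newton
- setting_bar: the setting bar: aluminium, 180 x 34 x 12 mm, about 0.25 kg, loose, flat on the counter at the start. Origin at the centre of its underside, z up, x along it. The bare +x end goes in under the foot. For setting, the screw axis should pass through it at x = 0 to +30 mm, y within 10 mm of 0. Drawn out, the foot must drag along it from there past x = +60 mm and off the end at +90 mm
- setting_bar_tab (a point): grip point on the bar's upright red finger tab, 34 mm above the bar's underside. Tab: 30 mm (bar's x) by 12 mm (bar's y), centred at x = -75 mm, standing from 12 to 48 mm above the underside. Pinch it across y from above
- driver: the driver, loose, 0.16 kg, standing upright in the stand at the start: origin at the tip's centre, z up along it to the handle. Square steel shank 10 x 10 mm, its last 4 mm tapering to 7 mm; collar 26 mm across from 60 to 66 mm above the tip; orange and black square handle 28 x 28 mm with sides parallel to the shank's, from 66 to 150 mm. It turns up to about 0.1 rad in the recess before it bites
- driver_grip (a point): point on the driver's axis to grip its handle, 118 mm above the tip
- stand: fixed wooden tool stand 60 (x) x 150 (y) x 66 mm tall, origin at the centre of its underside, z up. Two round holes 18.5 mm wide, 63 mm deep: the driver's at y = -45 mm, the pastry wheel's at y = +45 mm
- stand_hole (a point): mouth of the driver's hole in the stand's top, 66 mm above the counter. Put away, the driver hangs in it by its collar, tip 6 mm above the counter
- spare_bar: bystander: brass bar 180 x 34 x 18 mm with a black tab, the wrong thickness; leave it. Origin under its centre
- pastry_wheel: bystander: pastry wheel with wooden handle, 180 mm tall, in the stand's other hole. Origin at its lower tip
- flour_jar: bystander: white jar, 90 mm wide, 150 mm tall, origin under its centre
- bowl: bystander: blue bowl, 150 mm wide, 65 mm tall, origin under its centre
- mug: bystander: white mug, 80 mm wide, 95 mm tall, origin under its centre
- pepper_mill: bystander: dark wooden pepper mill, 56 mm wide, 165 mm tall, origin under its centre
- oil_bottle: bystander: green oil bottle, 60 mm wide, 210 mm tall, origin under its centre
Mind the look-alikes: they are no part of the job. Leave any green or pink look-alike of the setting_bar alone.

How it is judged (in metres and radians):
On the way, in this order (a step that is already met when the one before it is completed fails the run):
1. the setting bar lies flat on the feed plate with the stop's foot over its middle (z of stop_screw in the frame of setting_bar between 0.075 and 0.096 m and angle between setting_bar's own z axis and vertical below 0.05 rad and x of stop_screw in the frame of setting_bar between -0.01 and 0.04 m and y of stop_screw in the frame of setting_bar between -0.012 and 0.012 m), for 0.2 s.
2. with the driver in the recess, the screw has been turned down until the foot nips the bar with 2 to 12 N, pressing and rubbing together (z of stop_screw in the frame of setting_bar between 0.075 and 0.096 m and angle between setting_bar's own z axis and vertical below 0.05 rad and contact force between stop_screw and setting_bar between 2 and 12 N and distance between driver and stop_screw below 0.022 m), for 0.2 s.
3. the driver stands in its hole again, released, and the foot still nips the bar with 2 to 12 N, pressing and rubbing together (horizontal distance between driver and stand_hole below 0.008 m and height (world z) of driver below 0.014 m and angle between driver's own z axis and vertical below 0.1 rad and contact force between the fingers and driver below 0.2 N and contact force between stop_screw and setting_bar between 2 and 12 N and z of stop_screw in the frame of setting_bar between 0.075 and 0.096 m and angle between setting_bar's own z axis and vertical below 0.05 rad), for 0.2 s.
4. the bar is drawn at least 5 mm farther out, flat on the plate, dragging under the foot with 2 to 12 N, the driver in its stand (all of step 3 and x of stop_screw in the frame of setting_bar between 0.045 and 0.088 m and contact force between setting_bar and cutter above 3 N), for 0.1 s.
At the end, for the whole second after the job is handed in: the driver stands upright in its hole in the stand (within 8 mm, collar down to the wood), the setting bar lies flat (within 0.08 rad) and still on the feed plate in front of the foot, clear of it (its centre 108 to 160 mm from the screw axis), both released (horizontal distance between driver and stand_hole below 0.008 m and height (world z) of driver below 0.014 m and angle between driver's own z axis and vertical below 0.1 rad and contact force between the fingers and driver below 0.2 N and horizontal distance between setting_bar and stop_screw between 0.108 and 0.16 m and angle between setting_bar's own z axis and vertical below 0.08 rad and z of stop_screw in the frame of setting_bar between 0.075 and 0.096 m and contact force between stop_screw and setting_bar below 0.1 N and linear speed of each of setting_bar, driver below 0.02 m/s and contact force between the fingers and setting_bar below 0.2 N); the robot touches nothing.
It fails at once if the foot was screwed down on the bar with 20 N or more (contact force between stop_screw and setting_bar above 20 N).
It fails at once if a bystander was moved by more than 30 mm (distance of any of spare_bar, pastry_wheel, flour_jar, bowl, mug, pepper_mill, oil_bottle from where it was at the start of the episode above 0.03 m).
It also fails if it takes over 72 s, if anything falls off the work surface, if the arm or the gripper's body presses on something with over 40 N, if the wrist force passes 120 N, or if a joint passes its speed limit or range.

ROBOT

A 7-joint arm with a two-finger parallel gripper is mounted at the origin on the work surface. World frame = base frame: x ahead of the robot, y to its left, z up, the work surface at z = 0. Lengths are in mm, angles in rad, forces in N, time in s.
With the tool pointing down it reaches from about 350 to 900 mm from the base axis. Payload 19.9 kg.
Tool frame: the origin (TCP) lies midway between the tips of the shut fingers; the grasp point (between the pads) lies 19 mm behind it; z points along the fingers, y is the line along which they close (so a half turn about z gives the same grasp; the last joint's range is limited). The gripper opens to 85 mm and grips with 20 to 120 N. Pads are 22 mm wide; open, the fingers measure 114 mm over their backs; the gripper's body (76 mm by 85 mm) begins 54 mm behind the grasp point. The pads swing forward as they close: fully open they stand 13 mm farther back than shut.
Start: joints at [-1.339, 0.417, -0.01, 1.614, 0.005, 1.111, -0.053], TCP at [168.985, 601.702, 231.26] pointing down, gripper open.
Joint ranges: [-2.81, 2.81], [-0.39, 2.02], [-1.27, 1.25], [0.06, 2.57], [-1.19, 4.33], [0.19, 2], [-2.82, 2.82]. Speed limits (rad/s): [1.89, 1.89, 2.39, 2.39, 3.01, 3.01, 3.01].

INTERFACE

Orientations are given as a unit quaternion [w, x, y, z].
In Python, from cell import manip gives the robot as it stands. The module is installed in compiled form; this text tells all that it offers. Calls block until the motion is done:
- manip.movep(position, orientation): joint-space move of the TCP to a pose.
- manip.line_to(position, orientation=None, speed=150, force_limit=None): straight line of the TCP; orientation=None keeps the orientation; speed is the mean speed in mm/s. With force_limit (N) it stops when the force on the tool has changed by that much, and returns True; else False.
- manip.set_joints(angles): joint-space move.
- manip.command_gripper(opening, effort=None): finger opening in mm; effort is the grip in N (None keeps the last); returns when the fingers have stopped.
- manip.pause(seconds).
- manip.solve_ik(position, orientation): joint angles nearest the present ones, or None.
- manip.capture(name): name is "scene" or "top"; returns a dict with "frame" (480x640x3 uint8, red, green, blue), "camera_matrix" (3x3 intrinsics, pixels), "extrinsics" (4x4, takes a point from world to camera coordinates). Camera axes: x right, y up, looking along -z (the intrinsics and any distortion apply to the point x, -y, -z); pixel columns grow to the right and rows downward; lengths in mm; the calibration is good to about 2 mm. A picture is of the moment at which its call begins. There is no depth.
A pose or a line that the arm cannot do raises manip.IKError and nothing moves.
- manip.job_done(): hands the job in; it is judged then, once.
Readings, each from a call of its own:
- manip.current_t(): time.
- manip.current_joints(): joint angles.
- manip.current_dq(): joint speeds.
- manip.current_joint_torque(): joint torques, N m.
- manip.current_tcp_pos(): TCP position.
- manip.current_tool_rot(): TCP orientation.
- manip.current_ft_force(): force on the tool from outside, world axes, zero at the start.
- manip.current_moment(): the same for the moment, N m.
- manip.current_finger_gap(): finger opening in mm.
- manip.current_grasp_force(): force on a finger pad.
Only numpy, scipy, OpenCV 4.12 (cv2) and the standard library are available. Lean on these libraries where they do the work, as an engineer would, in place of code of your own. Each camera call takes 0.05 s, during which the arm holds its last target. There are 200 camera calls.

## Working session

There is one attempt and no reset: what is moved stays moved. The work goes in short steps, each a Python script; the robot and the scene stay as the last script left them, time stands still between calls to the robot, and variables do not carry over. Pictures are saved under pics/ and viewed, at most 10 in all, crops included, and the job is handed in when it is done.

```bash
mkdir -p pics
cat > h.py <<'E'
import numpy as np, cv2
from cell import manip as m
def snap(cam,fn):
    c=m.capture(cam); np.savez(f'{cam}.npz',K=c['camera_matrix'],E=c['extrinsics'],f=c['frame'])
    cv2.imwrite('pics/'+fn,c['frame'][:,:,::-1]); return c
def ray(cam,u,v,z):
    d=np.load(cam+'.npz');K,E=d['K'],d['E']
    p=np.linalg.inv(K)@[u,v,1]; p=np.array([p[0],-p[1],-p[2]])
    R,t=E[:3,:3],E[:3,3]; o=-R.T@t; w=R.T@p
    return o+w*(z-o[2])/w[2]
def proj(cam,P):
    d=np.load(cam+'.npz');K,E=d['K'],d['E']
    p=E[:3,:3]@np.array(P,float)+E[:3,3]; q=K@[p[0],-p[1],-p[2]]; return q[:2]/q[2]
def q(yaw): # tool down, tool x at yaw
    return [0,np.cos(yaw/2),np.sin(yaw/2),0]
E
python3 - <<'E'
from h import *
for c in('scene','top'):
    r=snap(c,c+'0.png'); print(r['camera_matrix'],r['extrinsics'])
    
print(m.current_tool_rot(),m.current_t(),m.current_tcp_pos(),m.current_joints())
E
```

```text
[[513.34038099   0.         315.75480659]
 [  0.         513.34038099 240.93085707]
 [  0.           0.           1.        ]] [[-5.14622822e-01  8.57414883e-01  1.75187820e-03  2.58974917e+02]
 [-6.81583495e-01 -4.10326244e-01  6.05868231e-01  2.89494689e+02]
 [ 5.20199280e-01  3.10599567e-01  7.95563082e-01 -1.65661233e+03]
 [ 0.00000000e+00  0.00000000e+00  0.00000000e+00  1.00000000e+00]]
[[526.23116056   0.         314.8152227 ]
 [  0.         526.23116056 240.50269825]
 [  0.           0.           1.        ]] [[-1.69024333e-02 -9.99823684e-01  8.17971961e-03 -9.82197658e+00]
 [ 9.98458619e-01 -1.64456832e-02  5.30087368e-02 -4.81351014e+02]
 [-5.28648695e-02  9.06308819e-03  9.98560547e-01 -1.33532727e+03]
 [ 0.00000000e+00  0.00000000e+00  0.00000000e+00  1.00000000e+00]]
[-2.95917969e-05  1.36470647e-01  9.90643966e-01 -5.42978589e-04] 0.1 [168.91528702 601.4113161  230.7447363 ] [-1.33849256  0.41787499 -0.01031664  1.61412007  0.00471077  1.11070879
 -0.05301724]
```

View pics/top0.png

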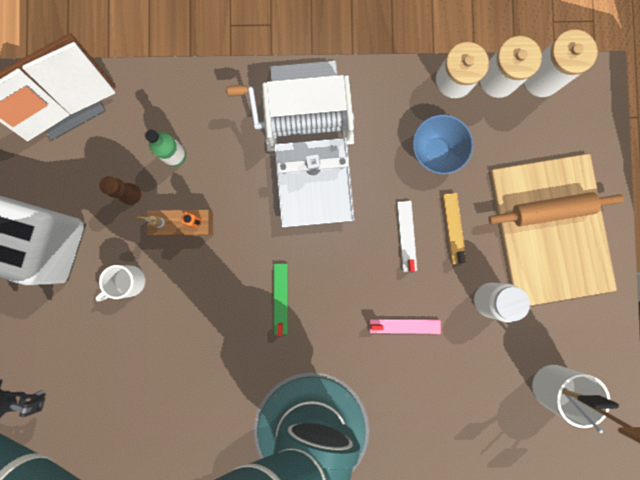

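View pics/scene0.png

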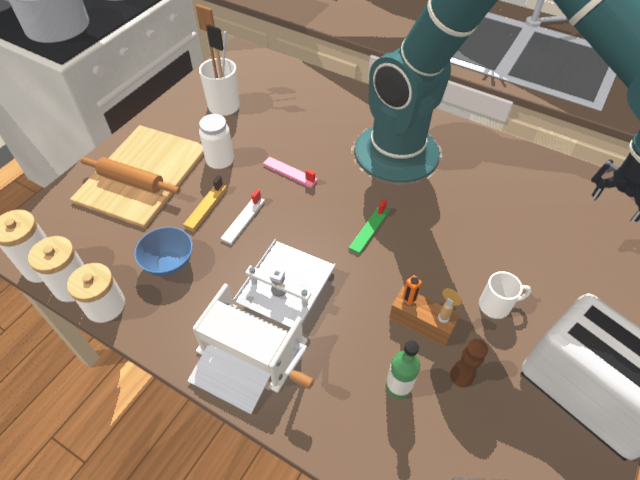

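The top view shows a bare silver bar with a red tab at (407,237), tab at (412,266). The look-alikes are green (280,298), pink (405,326) and brass with a black tab (455,228). The silver bar fits "aluminium, red tab". The stand is at (178,222), with the driver (orange) at about (191,219). The screw is at about (313,162). I'll enlarge these next.

Run:
```python
from h import *
f=np.load('top.npz')['f'][:,:,::-1]
def crop(x,y,w,h,W,H): 
    return cv2.resize(f[y:y+h,x:x+w],(W,H),interpolation=cv2.INTER_CUBIC)
a=crop(265,125,100,110,500,550)   # 5x cutter
b=crop(390,190,60,90,300,450)     # 5x bar
cv2.imwrite('pics/c1.png',np.hstack([a,np.vstack([b,np.zeros((100,300,3),np.uint8)])]))
c=crop(135,195,85,50,800,470)   #
f=np.load('scene.npz')['f'][:,:,::-1]
d=crop(380,260,90,90,400,400); e=crop(235,245,90,90,400,400)
c=crop(380,260,1,1,1,1)
f=np.load('top.npz')['f'][:,:,::-1]; c=crop(135,200,80,20*2,400,200)
cv2.imwrite('pics/c2.png',np.vstack([np.hstack([d,e]),np.hstack([c,np.zeros((200,400,3),np.uint8)])]))
```

```text
(no output)
```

View pics/c1.png

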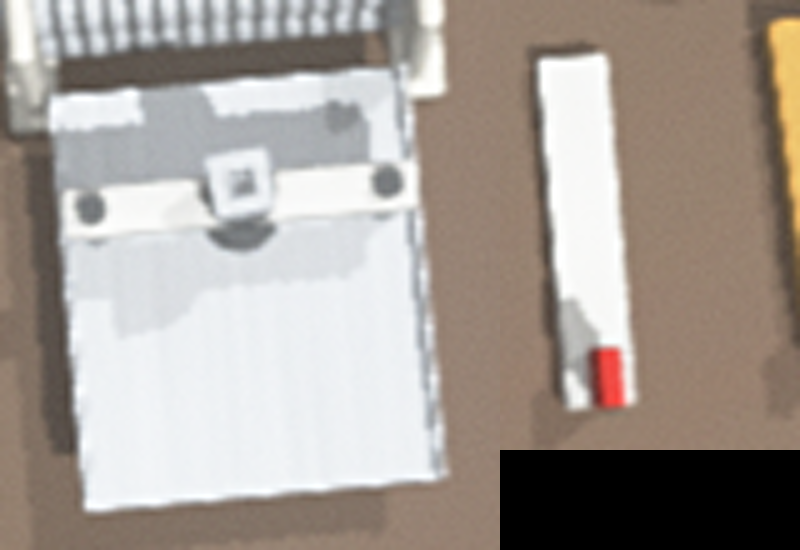

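View pics/c2.png

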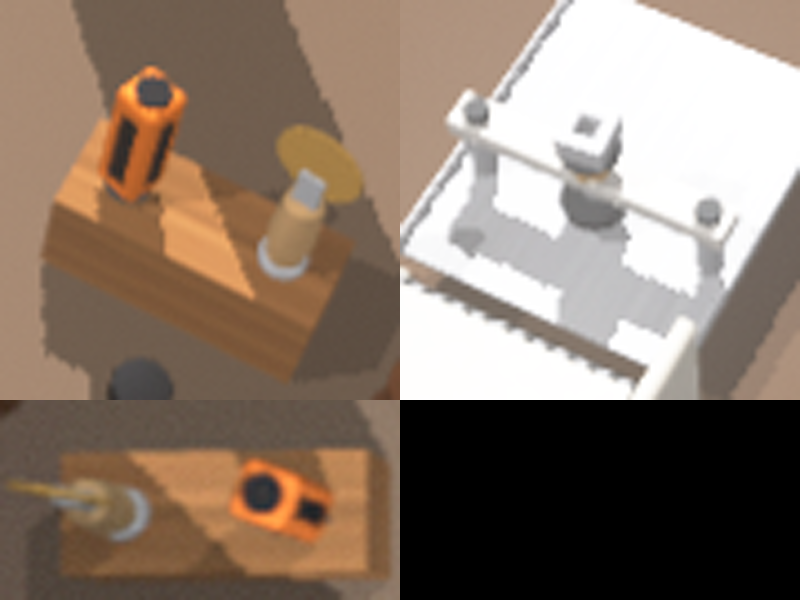

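Run:
```python
from h import *
np.set_printoptions(precision=1,suppress=True)
def c1(X,Y): return ((X+.5)/5-.5+265,(Y+.5)/5-.5+125)
def cb(X,Y): return ((X-500+.5)/5-.5+390,(Y+.5)/5-.5+190)
def cs(X,Y): return ((X+.5)/5-.5+135,(Y-400+.5)/5-.5+200)
def d(X,Y): s=400/90; return ((X+.5)/s-.5+380,(Y+.5)/s-.5+260)
def e(X,Y): s=400/90; return ((X-400+.5)/s-.5+235,(Y+.5)/s-.5+245)
T=lambda p,z: ray('top',*p,z)[:2]
S=lambda p,z: ray('scene',*p,z)[:2]
print('cutter front', T(c1(85,512),45),T(c1(447,476),45))
print('posts top(104+?)',T(c1(91,208),108),T(c1(387,182),108), S(e(477,110),108),S(e(709,212),108))
h=[T(c1(*p),134) for p in[(205,153),(268,148),(277,210),(213,218)]]
print('head',*h,np.mean(h,0),'recess',T(c1(242,181),132),'scene',S(e(588,128),132), S(e(560,143),134),S(e(580,108),134),S(e(621,118),134),S(e(607,163),134))
b=[T(cb(*p),12) for p in[(537,58),(607,54),(634,405),(565,410)]]
print('bar',*b,np.mean(b,0))
t=[T(cb(*p),48) for p in[(592,348),(620,348),(624,405),(597,407)]]
print('tab',*t,np.mean(t,0))
st=[T(cs(*p),66) for p in[(60,450),(368,450),(368,575),(60,575)]]
print('stand',*st,np.mean(st,0))
print('drv top',T(cs(262,492),156),S(d(154,93),156))
print('standscene',S(d(52,203),66),S(d(287,325),66),S(d(352,245),66),S(d(105,118),66))
print('drv top corners scene',[S(d(*p),156) for p in[(118,90),(150,68),(187,98),(155,120)]])
```

```text
cutter front [514.6  65. ] [ 529.8 -116.7]
posts top(104+?) [655.7  56.7] [666.1 -85.5] [670.6 -80.6] [660.6  62.3]
head [675.9   1.5] [677.8 -28.1] [648.3 -31.9] [645.   -1.7] [661.7 -15.1] recess [662.7 -15.7] scene [661.7 -12. ] [678.3 -18.6] [654.3 -21.9] [648.4   0.3] [676.    9.5]
bar [ 579.1 -231.3] [ 580.6 -267.5] [ 399.7 -276.6] [ 397.8 -241.1] [ 489.3 -254.1]
tab [ 428.7 -249.1] [ 428.5 -263.1] [ 400.1 -264.3] [ 399.3 -250.8] [ 414.2 -256.8]
stand [561.3 395.4] [558.9 244. ] [497.1 244.4] [499.6 395.4] [529.2 319.8]
drv top [530.  275.2] [529.  277.3]
standscene [561.8 247.1] [564.6 384.2] [502.4 395.8] [497.7 248.6]
drv top corners scene [array([536.9, 260.7]), array([516. , 269.1]), array([523.1, 293.1]), array([543.8, 284.5])]
```

The silver bar with the red tab is confirmed as the setting bar. Both cameras agree within about 3 mm. Next I'll check IK and joint 7 travel, then fetch the bar.

```bash
cat >> h.py <<'E'
SC=np.array([662.2,-14.5]); CY=0.078; SY=0.09
cx=np.array([np.cos(CY),np.sin(CY)])
BAR=np.array([489.3,-254.1]); BY=0.052
E
python3 - <<'E'
from h import *
np.set_printoptions(precision=2,suppress=True)
for k in(-1,0,1):
  print(k)
  for P,y in([(*(BAR-75*np.array([np.cos(BY),np.sin(BY)])),15),BY],[(*(SC-195*cx),90),CY],[(*(SC-90*cx),60),CY],[(529.5,276,105),-.35],[(529.5,276,105),-.35+np.pi/2]):
    s=m.solve_ik(P,q(y+k*np.pi)); print(P,y+k*np.pi,None if s is None else s)
for y in np.arange(-3.14,3.2,.52):
  s=m.solve_ik((*SC,225),q(y)); print(round(y,2),None if s is None else s)
E
```

```text
-1
(np.float64(414.4013771532593), np.float64(-257.99824263761224), 15) -3.089592653589793 [-0.04  0.62  0.66  2.11 -0.65  0.63  2.7 ]
(np.float64(467.792889313655), np.float64(-29.694581750978784), 90) -3.0635926535897933 [-0.49  0.4   0.58  2.12 -0.33  0.71  1.96]
(np.float64(572.4736412216869), np.float64(-21.512883885067133), 60) -3.0635926535897933 [-0.35  0.58  0.43  1.88 -0.34  0.75  1.92]
(529.5, 276, 105) -3.491592653589793 [-0.68  0.52  0.19  1.79 -0.13  0.84  0.79]
(529.5, 276, 105) -1.9207963267948966 [-0.46  0.52 -0.1   1.79  0.06  0.84  2.21]
0
(np.float64(414.4013771532593), np.float64(-257.99824263761224), 15) 0.052 [-0.13  0.67  0.78  2.11 -0.77  0.67 -0.34]
(np.float64(467.792889313655), np.float64(-29.694581750978784), 90) 0.078 [-0.86  0.6   1.08  2.13 -0.74  0.84 -0.81]
(np.float64(572.4736412216869), np.float64(-21.512883885067133), 60) 0.078 [-0.52  0.64  0.66  1.89 -0.54  0.8  -1.05]
(529.5, 276, 105) -0.35 [-1.27  0.81  1.08  1.81 -0.82  1.05 -1.79]
(529.5, 276, 105) 1.2207963267948965 [-0.9   0.56  0.49  1.8  -0.34  0.86 -0.6 ]
1
(np.float64(414.401377153259
[... 463 characters left out ...]
.36238898038469 [-0.46  0.52 -0.1   1.79  0.06  0.84  2.21]
-3.14 [-0.39  0.54  0.53  1.53 -0.29  1.15  1.77]
-2.62 [-0.33  0.52  0.44  1.53 -0.23  1.14  2.25]
-2.1 [-0.24  0.5   0.31  1.53 -0.16  1.14  2.71]
-1.58 [-0.7   0.73  1.08  1.54 -0.67  1.27 -2.67]
-1.06 [-0.7   0.73  1.08  1.54 -0.67  1.27 -2.15]
-0.54 [-0.7   0.73  1.08  1.54 -0.67  1.27 -1.63]
-0.02 [-0.56  0.61  0.8   1.54 -0.46  1.19 -1.26]
0.5 [-0.57  0.61  0.82  1.54 -0.47  1.19 -0.74]
1.02 [-0.55  0.6   0.78  1.54 -0.45  1.19 -0.23]
1.54 [-0.53  0.59  0.75  1.54 -0.42  1.18  0.27]
2.06 [-0.47  0.56  0.65  1.54 -0.36  1.17  0.74]
2.58 [-0.43  0.55  0.59  1.53 -0.32  1.16  1.23]
3.1 [-0.4   0.54  0.54  1.53 -0.29  1.15  1.73]
```

Run:
```python
from h import *
np.set_printoptions(precision=2,suppress=True)
tab=BAR-75*np.array([np.cos(BY),np.sin(BY)])
m.command_gripper(60,60)
m.line_to([169,601,300],speed=200)
m.movep([430,0,300],q(BY)); m.movep([*tab,110],q(BY))
m.line_to([*tab,16],speed=120,force_limit=8)
print(m.current_tcp_pos(),m.current_t(),m.current_ft_force())
m.command_gripper(0,100)
print(m.current_finger_gap(),m.current_grasp_force(),m.current_tcp_pos(),m.current_ft_force())
z0=m.current_tcp_pos()[2]
m.line_to([*tab,z0+60],speed=120)
print(m.current_ft_force(),m.current_moment(),m.current_t(),z0)
snap('scene','s1.png')
a=np.load('scene.npz')['f'][150:290,180:340,::-1]
cv2.imwrite('pics/s1c.png',cv2.resize(a,None,fx=4,fy=4,interpolation=2))
```

```text
[ 414.7  -258.16   16.53] 5.45 [ 0.16  0.   -0.25]
10.417733938954893 98.20076107978821 [ 414.62 -258.     16.45] [-2.71  2.75 11.61]
[-0.44  0.47 -3.17] [-0.04  0.16  0.07] 6.6 16.452577463598725
```

View pics/s1c.png

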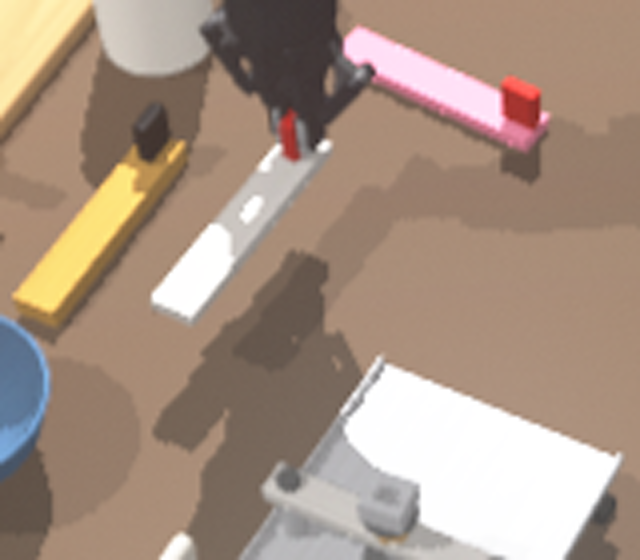

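The bar is held level by its tab. Next I'll take it to the plate front, lower it, and slide it in.

Run:
```python
from h import *
np.set_printoptions(precision=2,suppress=True)
z0=16.45
P=lambda d,z:[*(SC-d*cx),z]
m.line_to(P(235,z0+62),q(CY),speed=200)
m.line_to(P(190,z0+52),speed=120)
print('touch',m.line_to(P(190,z0+43.5),speed=15,force_limit=5),m.current_tcp_pos(),m.current_ft_force())
z=m.current_tcp_pos()[2]
print('blocked',m.line_to(P(90,z),speed=60,force_limit=15),m.current_tcp_pos(),m.current_ft_force(),m.current_t())
c=snap('scene','s2.png'); f=c['frame'][225:345,215:355,::-1]
snap('top','t2.png'); g=np.load('top.npz')['f'][125:245,265:365,::-1]
cv2.imwrite('pics/s2c.png',np.hstack([cv2.resize(f,(466,400),interpolation=2),cv2.resize(g,(333,400),interpolation=2)]))
```

```text
touch True [472.5  -29.21  61.18] [-1.67  1.48 10.04]
blocked True [472.98 -29.17  61.23] [-2.22  1.59 11.34] 9.2583
```

View pics/s2c.png

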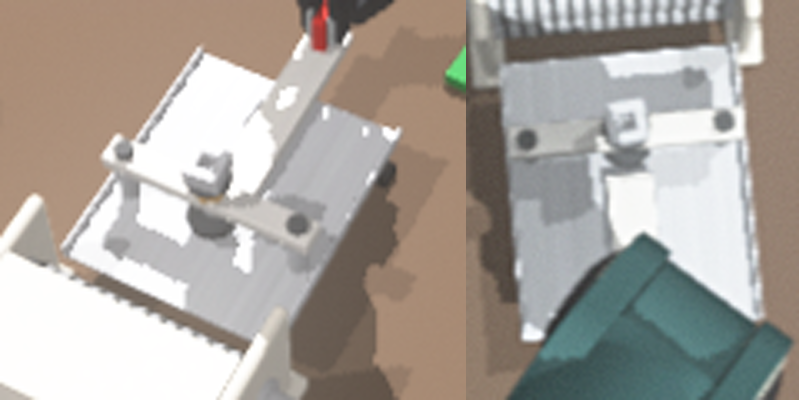

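The bar lies on the plate with its end just in front of the foot, in line with it. The motion transient triggered the stop, so I'll ease off 0.4 mm and slide on.

Run:
```python
from h import *
np.set_printoptions(precision=2,suppress=True)
P=lambda d,z:[*(SC-d*cx),z]
m.line_to(P(190,61.6),speed=20)
print(m.current_ft_force())
print('blocked',m.line_to(P(90,61.6),speed=70,force_limit=25),m.current_tcp_pos(),m.current_ft_force(),m.current_t())
```

```text
[ 0.78  0.4  -1.16]
blocked False [572.53 -21.46  61.7 ] [ 1.7   0.22 -0.42] 11.1833
```

Run:
```python
from h import *
np.set_printoptions(precision=2,suppress=True)
P=lambda d,z:[*(SC-d*cx),z]
m.command_gripper(40); 
m.line_to(P(92,200),speed=250)
D=[529.3,275.7]; Y=-.35+np.pi
m.movep([480,150,270],q(Y)); m.movep([*D,200],q(Y))
m.command_gripper(60)
c=snap('top','t3.png'); 
c2=snap('scene','s3.png')
a=cv2.resize(c['frame'][140:240,270:350,::-1],(400,500),interpolation=2)
b=cv2.resize(c2['frame'][245:335,235:307,::-1],(400,500),interpolation=2)
cv2.imwrite('pics/t3c.png',np.hstack([a,b]))
m.line_to([*D,113],speed=150,force_limit=10)
m.command_gripper(0,80)
print(m.current_finger_gap(),m.current_grasp_force(),m.current_tcp_pos(),m.current_ft_force(),m.current_moment(),m.current_t())
```

```text
27.415122778303193 78.63261580467224 [529.71 275.9  113.99] [-2.39 -0.98  7.1 ] [-0.19  0.47 -0.03] 16.2917
```

View pics/t3c.png

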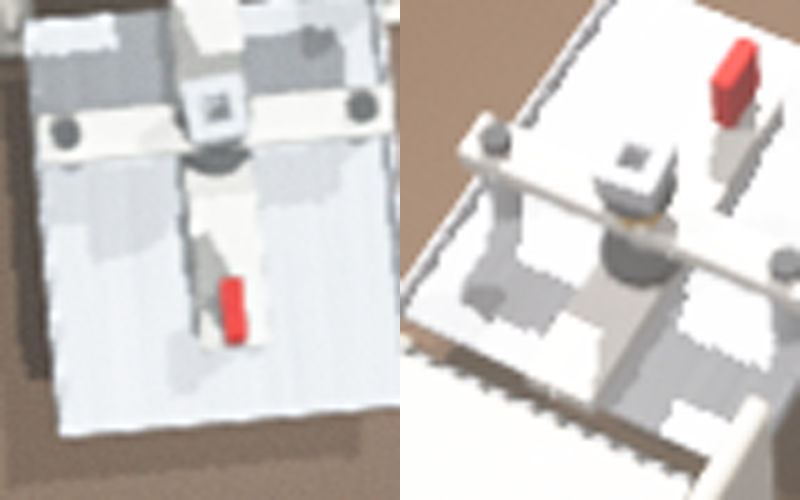

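The bar lies under the foot, with its tab (233,310 in the crop) clear in front. The driver is gripped. Next I'll lift it, hover over the recess, and check the tip from both views.

Run:
```python
from h import *
np.set_printoptions(precision=2,suppress=True)
D=m.current_tcp_pos()
m.line_to([D[0],D[1],265],speed=200)
Y=np.pi+.10
m.movep([600,120,270],q(Y)); m.movep([*SC,268],q(Y))
m.line_to([*SC,252],speed=60)
m.pause(.2)
print(m.current_tcp_pos(),m.current_ft_force(),m.current_moment(),m.current_t(),m.current_joints())
c=snap('top','t4.png'); c2=snap('scene','s4.png')
b=cv2.resize(c2['frame'][230:290,250:303,::-1],(530,600),interpolation=2)
a=cv2.resize(c['frame'][140:180,300:326,::-1],(260,400),interpolation=2)
cv2.imwrite('pics/s4c.png',np.hstack([b,np.vstack([a,np.zeros((200,260,3),np.uint8)])]))
print(proj('scene',[*SC,144]),proj('scene',[*SC,134]),proj('scene',[*SC,132]))
```

```text
[662.32 -14.49 252.29] [-0.03 -0.98 -1.35] [-0.06  0.04  0.01] 19.2167 [-0.38  0.51  0.51  1.5  -0.26  1.2   1.84]
[275.62 270.25] [275.87 272.63] [275.92 273.1 ]
```

View pics/s4c.png

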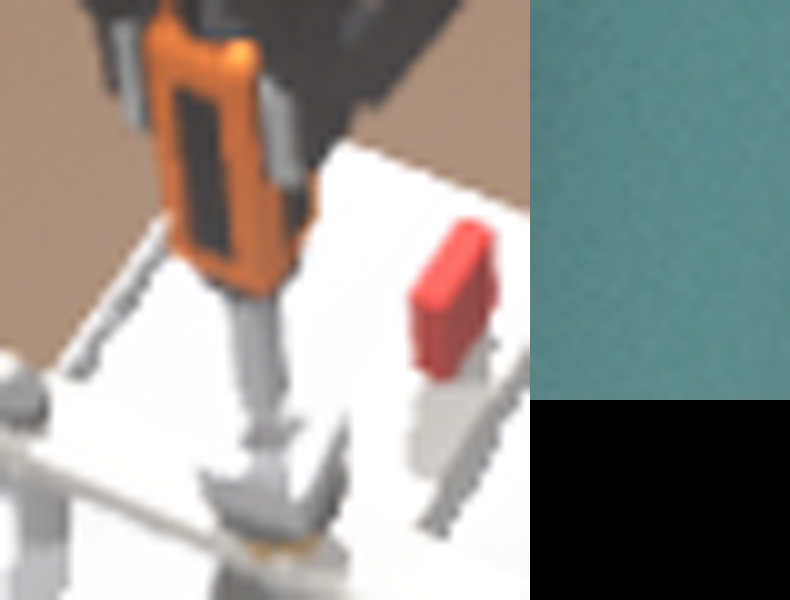

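The scene view shows the tip (265,425 in the crop) right over the recess, with handle and head sides parallel. I'll lower it with a force limit and search if it lands on the rim.

Run:
```python
from h import *
np.set_printoptions(precision=2,suppress=True)
offs=[(0,0),(1.2,0),(-1.2,0),(0,1.2),(0,-1.2),(1.2,1.2),(-1.2,-1.2),(1.2,-1.2),(-1.2,1.2),(2.2,0),(-2.2,0),(0,2.2),(0,-2.2)]
for o in offs:
    p=SC+o
    if o!=(0,0): m.line_to([*p,245],speed=60)
    r=m.line_to([*p,231],speed=25,force_limit=6)
    t=m.current_tcp_pos(); print(o,r,t,m.current_ft_force(),m.current_moment(),m.current_t())
    if t[2]<236: break
```

```text
(0, 0) False [662.12 -14.25 230.91] [ 0.03  2.65 -3.34] [ 0.9  -0.03 -0.04] 20.3083
```

It went in first try, about 11 mm deep. Now I'll turn clockwise along the helix, watching Mz.

```bash
cat >> h.py <<'E'
def turn(y,y0=np.pi+.1,xy=SC,z0=231):
    m.movep([*xy,z0-1.91*(y0-y)],q(y))
    M=[];F=[]
    for _ in range(4): M.append(m.current_moment()); F.append(m.current_ft_force()); m.pause(.01)
    print(f'{y0-y:.3f} Mz {np.mean(M,0)[2]:.4f} sd {np.std(M,0)[2]:.4f} F',np.round(np.mean(F,0),2),'t %.2f'%m.current_t())
    return np.mean(M,0)[2]
E
python3 - <<'E'
from h import *
SC2=SC+[0,.3]
for k in range(0,8): turn(np.pi+.1-.1*k,xy=SC2)
print(m.current_tcp_pos(),m.current_joints())
E
```

```text
0.000 Mz 0.0036 sd 0.0327 F [-0.21  2.13 -3.11] t 20.59
0.100 Mz 0.0202 sd 0.0455 F [ 1.    3.41 -1.97] t 20.88
0.200 Mz 0.0351 sd 0.0132 F [ 0.94  4.16 -0.52] t 21.16
0.300 Mz 0.0048 sd 0.0383 F [0.89 4.18 0.64] t 21.44
0.400 Mz 0.0247 sd 0.0191 F [0.98 4.19 0.73] t 21.73
0.500 Mz 0.0307 sd 0.0252 F [1.42 4.04 0.93] t 22.01
0.600 Mz 0.0389 sd 0.0214 F [1.83 3.48 1.35] t 22.29
0.700 Mz 0.0266 sd 0.0161 F [1.6  3.49 1.27] t 22.57
[662.25516513 -14.22142589 229.71667767] [-0.47211238  0.560435    0.65621358  1.53063881 -0.35914008  1.1734357
  1.22643242]
```

```bash
cat >> h.py <<'E'
def turn2(a,xy,n=35,y0=np.pi+.1,z0=231):
    y=y0-a
    m.movep([*xy,z0-1.91*a],q(y)); m.pause(.05)
    M=[];F=[];T=[]
    for _ in range(n): M.append(m.current_moment()[2]); F.append(m.current_ft_force()); T.append(m.current_joint_torque()[6]); m.pause(.006)
    print(f'{a:.3f} Mz {np.mean(M):.4f} se {np.std(M)/n**.5:.4f} T7 {np.mean(T):.4f} {np.std(T)/n**.5:.4f} F',np.round(np.mean(F,0),2),'t %.2f'%m.current_t(),flush=True)
    return np.mean(M)
E
python3 - <<'E'
from h import *
turn2(.7,SC+[-.4,.3]);turn2(.7,SC+[-.4,1.]);
for a in(.8,.9,1.): turn2(a,SC+[-.4,1.])
E
```

```text
0.700 Mz 0.0309 se 0.0041 T7 -0.0045 0.0072 F [3.68 3.54 1.03] t 23.17
0.700 Mz 0.0377 se 0.0042 T7 -0.0276 0.0005 F [3.62 0.31 1.38] t 23.76
0.800 Mz 0.0145 se 0.0049 T7 -0.0383 0.0209 F [ 3.34 -1.07  1.49] t 24.35
0.900 Mz 0.0268 se 0.0048 T7 -0.0293 0.0205 F [ 3.39 -2.07  1.35] t 24.94
1.000 Mz 0.0244 se 0.0059 T7 -0.0300 0.0205 F [ 3.08 -2.56  1.56] t 25.53
```

Run:
```python
from h import *
b=[]
for a in np.arange(1.1,2.05,.1):
    b.append(turn2(a,SC+[.3,.6],n=25))
    if len(b)>3 and b[-1]>np.mean(b[:-1])+.04: break
c2=snap('scene','s5.png')
b=cv2.resize(c2['frame'][230:300,250:310,::-1],(514,600),interpolation=2)
cv2.imwrite('pics/s5c.png',b)
```

```text
1.100 Mz 0.0284 se 0.0054 T7 -0.0494 0.0268 F [-0.13 -1.98  1.72] t 26.04
1.200 Mz 0.0281 se 0.0060 T7 -0.0477 0.0267 F [-1.53 -1.9   1.15] t 26.55
1.300 Mz 0.0319 se 0.0056 T7 -0.0505 0.0266 F [-2.42 -2.38  0.69] t 27.06
1.400 Mz 0.0287 se 0.0072 T7 -0.0552 0.0266 F [-3.48 -2.56  0.73] t 27.57
1.500 Mz 0.0445 se 0.0049 T7 -0.0401 0.0316 F [-4.34 -2.53  1.54] t 28.07
1.600 Mz 0.0709 se 0.0054 T7 -0.1059 0.0119 F [-4.78 -2.39  2.41] t 28.58
1.700 Mz 0.0747 se 0.0052 T7 -0.1163 0.0118 F [-5.27 -2.27  2.92] t 29.09
1.800 Mz 0.0843 se 0.0053 T7 -0.1325 0.0118 F [-5.63 -2.11  3.88] t 29.60
```

View pics/s5c.png

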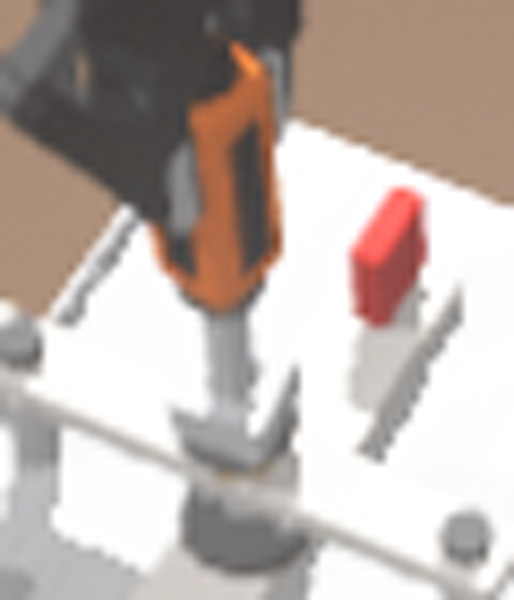

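The foot touched at about 1.4 rad, and the torque rise (0.055 N m) and the angle past touch both put the nip at about 7–11 N. That is above the 3–7 N wanted, so I'll back off about 0.15 rad after the driver bites the other way.

Run:
```python
from h import *
xy=SC+[-.4,.4]
for a in(1.8,1.7,1.65,1.6,1.55,1.5):
    M=turn2(a,xy,n=25)
    if M<-.02: break
```

```text
1.800 Mz 0.0951 se 0.0060 T7 -0.0669 0.0015 F [-1.95 -1.55  3.14] t 30.16
1.700 Mz 0.0138 se 0.0066 T7 0.0331 0.0273 F [ 0.49 -1.27 -1.51] t 30.67
1.650 Mz 0.0081 se 0.0057 T7 0.0091 0.0132 F [ 0.23 -0.72 -1.85] t 31.18
1.600 Mz 0.0030 se 0.0062 T7 0.0156 0.0134 F [ 0.14  0.18 -1.45] t 31.68
1.550 Mz 0.0063 se 0.0054 T7 0.0161 0.0135 F [-0.06 -0.01 -1.43] t 32.19
1.500 Mz 0.0021 se 0.0056 T7 0.0161 0.0135 F [ 0.04 -0.01 -1.48] t 32.70
```

Run:
```python
from h import *
xy=SC+[-.4,.4]
for a in(1.46,1.42,1.38,1.34):
    M=turn2(a,xy,n=30)
    if M<-.012: break
```

```text
1.460 Mz -0.0117 se 0.0056 T7 0.0101 0.0093 F [-0.06  0.07 -1.59] t 33.25
1.420 Mz -0.0040 se 0.0046 T7 0.0128 0.0095 F [ 0.19 -0.   -1.42] t 33.80
1.380 Mz 0.0011 se 0.0064 T7 0.0159 0.0095 F [ 0.65 -0.07 -1.76] t 34.35
1.340 Mz -0.0160 se 0.0046 T7 0.0247 0.0094 F [ 1.95 -0.16 -2.63] t 34.90
```

Run:
```python
from h import *
xy=SC+[-.1,.4]
for a in(1.30,1.26,1.22):
    M=turn2(a,xy,n=40)
```

```text
1.300 Mz -0.0464 se 0.0047 T7 0.0471 0.0073 F [ 1.23 -0.34 -2.92] t 35.53
1.260 Mz -0.0633 se 0.0046 T7 0.0701 0.0073 F [ 0.99 -0.26 -4.03] t 36.17
1.220 Mz -0.0593 se 0.0048 T7 0.0663 0.0073 F [ 1.   -0.42 -5.05] t 36.80
```

Run:
```python
from h import *
xy=SC+[-.2,.5]
turn2(1.18,xy,n=40); turn2(1.15,xy,n=40)
```

```text
1.180 Mz -0.0541 se 0.0050 T7 0.0570 0.0073 F [ 1.73 -0.36 -5.89] t 37.43
1.150 Mz -0.0435 se 0.0047 T7 0.0526 0.0055 F [ 2.02 -0.46 -6.29] t 38.07
```

The reverse torque is down to about 0.049 N m against a 0.024 baseline, so the nip is about 3.5 N. I'd like more margin, so I'll take up the slack clockwise again and stop when Mz reaches about 0.065.

Run:
```python
from h import *
xy=SC+[-.2,.5]
for a in(1.5,1.58,1.62,1.65,1.68,1.71,1.74):
    M=turn2(a,xy,n=30)
    if M>.060: break
```

```text
1.500 Mz -0.0036 se 0.0052 T7 0.0221 0.0211 F [ 0.19 -0.22 -1.61] t 38.77
1.580 Mz -0.0009 se 0.0053 T7 -0.0176 0.0184 F [-0.34 -1.   -0.01] t 39.33
1.620 Mz 0.0491 se 0.0062 T7 -0.0627 0.0091 F [-1.   -1.36  1.46] t 39.88
1.650 Mz 0.0701 se 0.0048 T7 -0.0777 0.0069 F [-1.11 -1.46  2.81] t 40.42
```

The nip is about 4–6 N. Next I'll centre the driver in its play, lift it straight out, and return it to the stand.

Run:
```python
from h import *
np.set_printoptions(precision=2,suppress=True)
xy=SC+[-.2,.5]
turn2(1.51,xy,n=5)
z=m.current_tcp_pos()[2]
m.line_to([*xy,z+8],speed=50); print(m.current_ft_force())
m.line_to([*xy,262],speed=120)
D=[529.3,275.6]; Y=np.pi+.1-1.51
m.movep([570,180,265],q(Y)); m.movep([*D,200],q(Y))
r=m.line_to([*D,155],speed=100,force_limit=8); print(r,m.current_tcp_pos(),m.current_ft_force())
r=m.line_to([*D,115.5],speed=70,force_limit=8); print(r,m.current_tcp_pos(),m.current_ft_force(),m.current_t())
```

```text
1.510 Mz 0.0209 se 0.0141 T7 0.3978 0.0565 F [-0.01 -0.6  -1.34] t 40.77
[ 0.32 -0.16 -1.57]
False [529.7  275.27 155.3 ] [ 1.14  0.64 -0.73]
True [528.6  275.34 114.  ] [-0.75 -1.01  8.82] 44.0667
```

Run:
```python
from h import *
np.set_printoptions(precision=2,suppress=True)
m.command_gripper(55)
t=m.current_tcp_pos(); m.line_to([t[0],t[1],205],speed=200)
m.movep([520,130,240],q(CY))
P=lambda d,z:[*(SC-d*cx),z]
m.movep(P(90,175),q(CY))
m.command_gripper(45)
print(m.current_ft_force(),m.current_t())
c=snap('scene','s6.png')
a=cv2.resize(c['frame'][260:350,380:470,::-1],(400,400),interpolation=2)
b=cv2.resize(c['frame'][210:310,240:340,::-1],(400,400),interpolation=2)
cv2.imwrite('pics/s6c.png',np.hstack([a,b]))
```

```text
[-0.26 -0.01 -0.22] 47.3667
```

View pics/s6c.png

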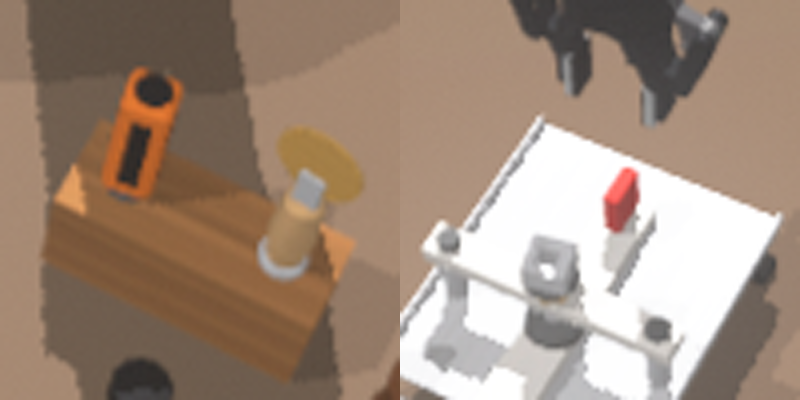

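The driver is seated in its hole, collar on the wood, and the bar is still under the foot. Now I'll grip the tab and draw it out.

Run:
```python
from h import *
np.set_printoptions(precision=2,suppress=True)
P=lambda d,z:[*(SC-d*cx),z]
m.line_to(P(90,61.6),speed=120,force_limit=12)
m.command_gripper(0,60); z=m.current_tcp_pos()[2]
print('grip',m.current_finger_gap(),m.current_tcp_pos(),m.current_ft_force(),m.current_t())
for d in(105,120,130,140,150,160,175,190):
    m.line_to(P(d,61.4),speed=35); F=[]
    for _ in range(8): F.append(m.current_ft_force()); m.pause(.005)
    print(d,np.mean(F,0),m.current_tcp_pos(),m.current_t())
```

```text
grip 11.302105630033568 [572.74 -21.47  62.16] [-2.05  0.18  6.51] 48.9083
105 [0.37 0.48 9.54] [558.14 -22.72  62.15] 49.55
120 [ 0.62  0.57 10.62] [543.2  -23.9   62.15] 50.1917
130 [ 0.36  0.36 10.9 ] [533.2  -24.73  62.11] 50.6917
140 [ 0.63  0.3  10.83] [523.28 -25.52  62.11] 51.1917
150 [ 0.73  0.13 10.72] [513.34 -26.29  62.11] 51.6917
160 [ 1.1   0.26 10.58] [503.41 -27.06  62.1 ] 52.1917
175 [0.93 0.15 9.62] [488.45 -28.24  62.03] 52.8333
190 [-2.5   0.14 12.64] [472.71 -29.44  61.69] 53.475
```

Run:
```python
from h import *
np.set_printoptions(precision=1,suppress=True)
m.line_to([472.7,-29.4,62.0],speed=10)
m.command_gripper(40)
t=m.current_tcp_pos(); m.line_to([t[0],t[1],200],speed=150)
m.movep([430,150,280],q(CY)); m.pause(.5)
c=snap('top','t7.png'); f=c['frame'][140:260,265:365]
s=snap('scene','s7.png')['frame']
def red(f,x,y):
    r=(f[...,0]>150)&(f[...,1]<80)&(f[...,2]<80); v,u=np.nonzero(r); return (u.mean()+x,v.mean()+y,len(u)) if len(u) else None
a=red(f,265,140); print('top tab',a, a and ray('top',a[0],a[1],85))
g=s[190:300,240:350]; b=red(g,240,190); print('scene tab',b,b and ray('scene',b[0],b[1],75))
print('expected',SC-190*cx,m.current_t(),m.current_ft_force())
```

```text
top tab (np.float64(320.14285714285717), np.float64(243.0), 21) [471. -30.  85.]
scene tab (np.float64(311.85185185185185), np.float64(233.88888888888889), 27) [479.9 -26.2  75. ]
expected [472.8 -29.3] 56.6 [0.2 0.2 0.2]
```

```bash
python3 -c "
from h import *
print(m.job_done())"
```

```text
the job is handed in; nothing more can be done
None
```

The job is handed in at about 57 s, but no verdict came back. The stop is set at an estimated 4–6 N, after I went slightly past (about 7–11 N) and backed off. The driver is back in its hole, and the bar lies on the plate about 115 mm in front of the screw, released. I judged the nip from screw torque only, because force readings between draw moves did not show a clear drag.

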